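# Reverse the double-ended scraper bar in its inclined holder

## Robot

A 6-joint arm with a two-finger parallel gripper is mounted at the origin on a cart in front of the work surface, level with it; the furniture and walls round the work are solid. World frame = base frame: x ahead of the robot, y to its left, z up, the work surface at z = 0. Lengths are in m, angles in rad, forces in N, time in s.
With the tool pointing down it reaches from about 0.35 to 0.775 m from the base axis. Payload 7.3 kg.
Tool frame: the origin (TCP) lies midway between the tips of the shut fingers; the grasp point (between the pads) lies 19 mm behind it (robot.grip_depth is the z of the grasp point in the tool frame, in m); z points along the fingers, y is the line along which they close (so a half turn about z gives the same grasp; the last joint's range is limited). The gripper opens to 92 mm and grips with 3 to 60 N. Pads are 19 mm wide; open, the fingers measure 130 mm over their backs; the gripper's body (75 mm by 190 mm) begins 47 mm behind the grasp point.
Start: joints at [-1.29, 0.342, 1.524, -0, 1.275, -0.146], TCP at [0.217, -0.478, 0.227] pointing down, gripper open.
Joint ranges: [-2.53, 2.53], [-0.77, 2.02], [0.04, 2.7], [-1, 4.14], [0.28, 2.66], [-3.11, 3.11]. Speed limits (rad/s): [2.57, 2.57, 3.14, 3.14, 3.14, 3.14].

## Interface

Orientations are given as [roll, pitch, yaw] about the fixed x, y, z axes, in that order (R = Rz(yaw) Ry(pitch) Rx(roll)).
In Python, from cell import robot, viewer gives the robot as it stands.
- The arm moves only by the tool step_arm, never from a script. Its argument "increments" is a list of rows, each an object with "delta_pos": the shift along the tool's x, y, z in cm, a list of three; "dr": the turn, a rotation vector about the tool's x, y, z in degrees, a list of three; "fingers": the closure, from -1 (fully open) to 1 (shut), so that 0 is half open. In form: [{"delta_pos": [tx, ty, tz], "dr": [wx, wy, wz], "fingers": fingers}, ...]. A call has exactly 5 rows; each row is the pose to reach, as a shift and turn from the pose commanded when the call began, along the tool's axes at that moment; what a row does not reach only later rows make up. A row lasts 1/8 s, in which the tool goes at most 62.5 mm and 10.7 degrees, less where a joint would pass 70% of its speed; a pose out of reach is approached as far as the arm can. A call with a gripper value outside its range is refused whole. The fingers move at their own pace and stop on an object; "newtons" is the grip in N (left out, the last holds). Time passes only in rows, so rows that repeat a pose let the fingers close, or fill a call up. It gives the time, the measured TCP pose, the force, the opening and the grip force at its end, in the units of the state.
- robot.observe(): the state, without advancing time (a new reading comes with each control period).
- viewer.read_camera(name): name is "scene" or "top"; returns the picture (384x512x3 uint8, red, green, blue); there is no depth.
- viewer.camera_params(name): a dict with "K" (3x3 intrinsics, pixels), "T" (4x4, takes a point from camera to world coordinates). Camera axes: x right, y down, z forward; pixel columns grow to the right and rows downward; lengths in m; the calibration is good to about 2 mm. A picture is of the moment at which its call begins. camera_params takes no time and is no camera call.
- robot.hand_in(): hands the job in; it is judged then, once.
The state is a dict: "time": time; "qpos": joint angles; "qvel": joint speeds; "joint_efforts": joint torques, N m; "tool_pos": TCP position; "tool_rot": TCP orientation; "contact_force": force on the tool from outside, world axes, zero at the start; "torque": the same for the moment, N m; "opening": finger opening in m; "grip_force": force on a finger pad.
Only numpy, scipy, OpenCV 4.12 (cv2) and the standard library are available. Lean on these libraries where they do the work, as an engineer would, in place of code of your own. Each camera call takes 0.05 s, during which the arm holds its last target. There are 200 camera calls.

## Task

The double-ended scraper bar lies in its inclined holder with the point sticking out at the high end. Lift it out, turn it end for end and lay it fully home in the holder again, so that the flat chisel end sticks out at the high end and the point is parked in the guard at the low end. Leave the screwdriver, the tape and the tub where they are.

Things in the scene. Friction and masses are not known exactly. Their poses are not given: they have to be found in the camera images.
- bar: Loose double-ended steel scraper bar, 200 mm long, 0.14 to 0.28 kg. Origin at its middle, on its axis; x runs along it towards the chisel end, y across the chisel's width, z square to its flat. The dark middle body, 20 x 20 mm square and 60 mm long, is the place to grip. On each side follows a bright shank 12 x 12 mm square, 30 to 56 mm from the middle. It fits the holder either way round.
- chisel_tip (a point): Middle of the chisel's edge, on the bar's axis, 100 mm from its middle (+x of the bar). The chisel is flat, 28 mm wide and 4 mm thick. At the start it is parked in the guard at the low end of the holder.
- point_tip (a point): Tip of the slim round point, on the bar's axis, 100 mm from its middle (-x of the bar); the point is 14 mm thick at its root. At the start it sticks out at the high end of the holder.
- cradle: Inclined seat of the fixed holder. Origin: where the middle of a seated bar lies, 125 mm above the bench. x: along the seat up the incline, 30 degrees steep, out at the high end (roughly towards the robot). y: level, across. z: square to the incline, leaning 30 degrees from vertical to the low end; the bar is lifted out and laid in along z. Below: spine 44 mm wide, top 32 mm under the origin.
- slot_high (a point): Middle of the upper saddle's slot, on the seated bar's axis, 41 mm up from the seat's origin. Both saddles: 12 mm thick, 50 mm wide; open slot 18 mm wide for the 12 mm shank, its floor 6 mm under the axis, straight sides to 6 mm above it, then a flared mouth to about 18 mm above it. Between the saddles 70 mm are free: the bar's 60 mm body has 5 mm play each way. Nothing clamps it.
- slot_low (a point): Middle of the lower saddle's slot, 41 mm down the incline from the seat's origin. Just beyond it an open-topped guard surrounds the parked end: 66 mm long and 42 mm wide inside, its walls 7 mm higher than the bar's axis. A bar let go in the slots may slide 5 mm down, until its body rests on the lower saddle. The holder's grey base plate on the bench below is 230 x 90 mm.
- screwdriver: Loose screwdriver with a thick handle, 194 mm long and 27 mm high, lying on the bench to the right of the holder; origin under its middle. Not to be moved.
- tape: Loose roll of tape, 96 mm across and 25 mm high, lying flat to the left of the holder; origin under its middle. Not to be moved.
- tub: Loose white lidded tub, 71 mm across and 68 mm high, on the bench behind and left of the holder; origin under its middle. Not to be moved.

How it is judged:
By the outcome, as a careful person would: the job done as asked, in the order asked, and still so for the second after the job is handed in, with the robot touching nothing.
It also fails if it takes over 38 s, if anything falls off the work surface, if the arm or the gripper's body presses on something with over 40 N, if the wrist force passes 120 N, or if a joint passes its speed limit or range.

## Working session

There is one attempt and no reset: what is moved stays moved. The work goes in short steps, Python scripts to look and compute and a tool call to move; the robot and the scene stay as the last step left them, time stands still between calls to the robot, and variables do not carry over. Pictures are saved under pics/ and viewed, at most 10 in all, crops included, and the job is handed in when it is done.

Besides the shell and the picture viewer there is one more tool, called after "Request:" as name(argument=value, ...), one argument or row to a line, values as JSON. step_arm: Moves the arm, as the interface text tells. Its arguments: {"type":"object","properties":{"increments":{"type":"array"},"newtons":{"type":"number"}},"required":["increments"]}

```bash
mkdir -p pics; ls; python3 - <<'E'
from cell import robot, viewer
import cv2, numpy as np
for n in ("scene","top"):
    im=viewer.read_camera(n); cv2.imwrite(f"pics/{n}0.png",im[...,::-1])
    p=viewer.camera_params(n); print(n,np.round(p["K"],1).tolist(),np.round(p["T"],4).tolist())
s=robot.observe(); print(s, robot.grip_depth)
a=cv2.imread("pics/scene0.png");b=cv2.imread("pics/top0.png")
E
```

```text
pics
scene [[387.6, 0.0, 254.5], [0.0, 387.6, 180.8], [0.0, 0.0, 1.0]] [[-0.8155, -0.449, 0.3652, 0.2323], [-0.5786, 0.6154, -0.5352, 0.5424], [0.0156, -0.6478, -0.7617, 0.945], [0.0, 0.0, 0.0, 1.0]]
top [[386.3, 0.0, 263.1], [0.0, 386.3, 193.3], [0.0, 0.0, 1.0]] [[-0.0017, -0.9981, 0.0615, 0.5409], [-1.0, 0.0023, 0.009, -0.0548], [-0.0092, -0.0614, -0.9981, 1.1505], [0.0, 0.0, 0.0, 1.0]]
{'time': 0.1, 'qpos': array([-1.29001818e+00,  3.42644326e-01,  1.52489431e+00,  1.50786986e-05,
        1.27536936e+00, -1.45988623e-01]), 'qvel': array([-0.00029338, -0.00311581, -0.00110715,  0.00107806, -0.00248222,
        0.00011077]), 'joint_efforts': array([ 2.97969935e-03, -4.31999695e+01, -2.44695836e+01,  7.19019002e-02,
        5.25513757e-02, -4.12522070e-05]), 'tool_pos': array([ 0.21724768, -0.47756791,  0.22612846]), 'tool_rot': array([-3.14029340e+00, -2.05610025e-04,  4.26762238e-01]), 'contact_force': array([-0.35608357, -0.32304841, -0.56517765]), 'torque': array([0.00256895, 0.08073852, 0.07773345]), 'grip_force': 0.0, 'opening': 0.09162627599527311} -0.0188
```

View pics/scene0.png

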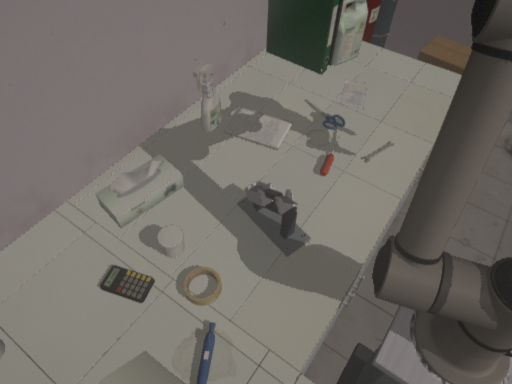

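View pics/top0.png

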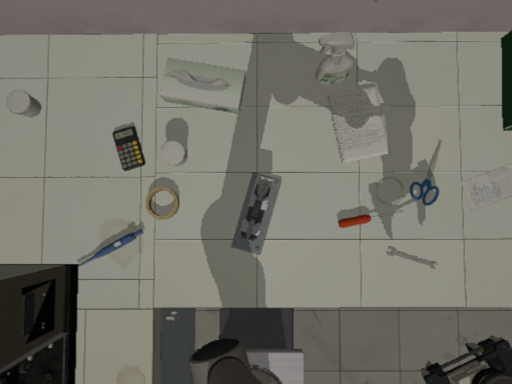

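The top view shows the holder at about (257,213), tape (163,203), tub (174,153) and red screwdriver (375,215). The scene view shows the holder at (273,212). I'll enlarge both and take the base plate outline.

```bash
cat > h.py <<'E'
import numpy as np, cv2
from cell import robot, viewer
from scipy.spatial.transform import Rotation as R
def ray(n,uv):
    p=viewer.camera_params(n); T=np.array(p["T"]); d=np.linalg.inv(p["K"])@[*uv,1.]
    return T[:3,3],T[:3,:3]@d
def onz(n,uv,z):
    o,d=ray(n,uv); return o+d*(z-o[2])/d[2]
def proj(n,X):
    p=viewer.camera_params(n); T=np.linalg.inv(p["T"]); c=T[:3,:3]@X+T[:3,3]; q=np.array(p["K"])@c; return q[:2]/q[2]
def tri(a,b):
    (o1,d1),(o2,d2)=ray("scene",a),ray("top",b)
    s=np.linalg.lstsq(np.c_[d1,-d2],o2-o1,rcond=None)[0]
    p,q=o1+s[0]*d1,o2+s[1]*d2; return (p+q)/2,np.linalg.norm(p-q)
E
python3 - <<'E'
from h import *
b=cv2.imread("pics/top0.png")[160:265,215:300]; a=cv2.imread("pics/scene0.png")[170:260,225:320]
f=lambda i,s:cv2.convertScaleAbs(cv2.resize(i,None,fx=s,fy=s,interpolation=cv2.INTER_CUBIC),alpha=1.7,beta=10)
A=f(a,4);B=f(b,4)
H=max(A.shape[0],B.shape[0]); P=lambda i:cv2.copyMakeBorder(i,0,H-i.shape[0],0,5,cv2.BORDER_CONSTANT)
cv2.imwrite("pics/c0.png",np.hstack([P(A),P(B)])); print(A.shape,B.shape)
hsv=cv2.cvtColor(cv2.imread("pics/top0.png"),cv2.COLOR_BGR2HSV)
print(hsv[245,243],hsv[213,257],hsv[220,225],hsv[180,275])
E
```

```text
(360, 380, 3) (420, 340, 3)
[80 11 67] [ 0  6 46] [ 33  24 106] [83 12 84]
```

View pics/c0.png

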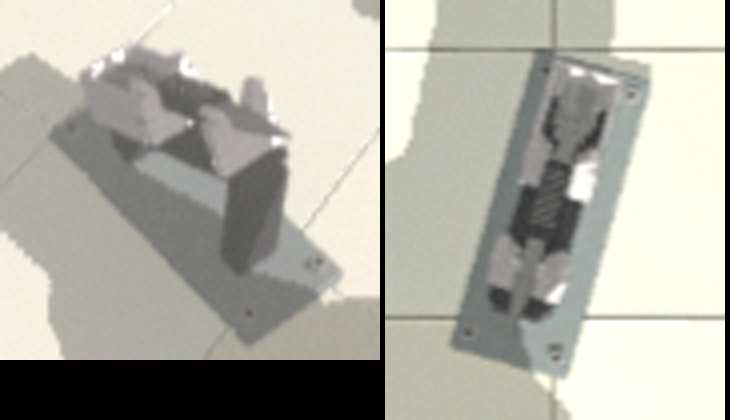

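```bash
python3 - <<'E'
from h import *
np.set_printoptions(precision=4,suppress=True)
c=lambda x,y:(215+(x-385+.0)/4,160+y/4)
pl=[onz("top",c(*p),.004) for p in [(537,50),(650,70),(567,377),(450,347)]]
print(np.array(pl)); d=np.diff(pl+[pl[0]],axis=0); print(np.linalg.norm(d,axis=1),np.degrees(np.arctan2(d[:,1],d[:,0])), np.mean(pl,0))
im=cv2.imread("pics/top0.png"); hsv=cv2.cvtColor(im,cv2.COLOR_BGR2HSV)
m=((hsv[...,0]>70)&(hsv[...,0]<110)&(hsv[...,1]>8)).astype(np.uint8)
dark=(hsv[...,2]<75).astype(np.uint8)
m[:165]=0;m[262:]=0;m[:,:225]=0;m[:,290:]=0
cs,_=cv2.findContours(cv2.morphologyEx(m,cv2.MORPH_CLOSE,np.ones((9,9))),0,2); k=max(cs,key=cv2.contourArea)
r=cv2.minAreaRect(k); print(r); 
q=np.array([onz("top",p,.004) for p in cv2.boxPoints(r)]);e=np.diff(q,axis=0,append=q[:1]);print(q.mean(0),np.linalg.norm(e,axis=1),np.degrees(np.arctan2(e[:,1],e[:,0])))
for nm,p,z in [("pt",(517,318),.175),("ptroot",(535,240),.145),("bodyhi",(542,235),.15),("bodymid",(550,195),.1337),("bodylo",(558,160),.12),("chis",(585,85),.077)]:
    print(nm,onz("top",c(*p),z))
for nm,p in [("tape",(163,203)),("tub",(174,153)),("drv",(372,213)),("drvend",(340,222))]: print(nm,onz("top",p,.03))
E
```

```text
[[ 0.6739 -0.0144  0.004 ]
 [ 0.6587 -0.0986  0.004 ]
 [ 0.4318 -0.0365  0.004 ]
 [ 0.4538  0.0498  0.004 ]]
[0.0856 0.2352 0.0891 0.2292] [-100.241   164.6833   75.6759  -16.2701] [ 0.5545 -0.0249  0.004 ]
((256.10223388671875, 212.98129272460938), (28.500598907470703, 76.3630142211914), 16.189205169677734)
[ 0.5538 -0.0237  0.004 ] [0.2263 0.085  0.2259 0.0841] [ -16.1329 -106.4139  163.6283   73.879 ]
pt [ 0.4849 -0.0078  0.175 ]
ptroot [ 0.5335 -0.0181  0.145 ]
bodyhi [ 0.5368 -0.0228  0.15  ]
bodymid [ 0.5629 -0.0275  0.1337]
bodylo [ 0.5866 -0.0325  0.12  ]
chis [ 0.6408 -0.0505  0.077 ]
tape [0.5824 0.2465 0.03  ]
tub [0.729  0.2163 0.03  ]
drv [ 0.5523 -0.3593  0.03  ]
drvend [ 0.5265 -0.2666  0.03  ]
```

```bash
cat >> h.py <<'E'
def cradle(o,yaw):
    x=np.array([np.cos(yaw)*np.cos(np.pi/6),np.sin(yaw)*np.cos(np.pi/6),.5]); y=np.array([-np.sin(yaw),np.cos(yaw),0]); return np.c_[x,y,np.cross(x,y)],np.array(o)
def overlay(fn,o,yaw,out,bx=0,sc=None,tp=None):
    C,o=cradle(o,yaw); P=[]
    for x in (35,47,-35,-47): P+=[(x,y,18,(0,0,255)) for y in (25,-25)]
    P+=[(-113,21,7,(255,0,0)),(-113,-21,7,(255,0,0)),(-47,21,7,(255,0,0)),(-47,-21,7,(255,0,0))]
    P+=[(bx+x,y,10,(0,255,0)) for x in (30,-30) for y in (10,-10)]+[(bx+100,0,0,(0,255,255)),(bx-100,14,2,(0,255,255)),(bx-100,-14,2,(0,255,255))]
    r=[]
    for n,(u,v,w,h) in (("scene",(238,172,64,98)),("top",(228,164,66,98))):
        i=cv2.convertScaleAbs(cv2.resize(cv2.imread(fn%n)[v:v+h,u:u+w],None,fx=6,fy=6,interpolation=cv2.INTER_CUBIC),alpha=1.7,beta=10)
        for a,b,c,k in P:
            q=(proj(n,o+C@np.array([a,b,c])/1e3)-[u,v]+.5)*6; cv2.circle(i,tuple(int(t) for t in q),3,k,-1)
        r.append(i)
    cv2.imwrite(out,np.hstack(r))
E
python3 -c "
from h import *
overlay('pics/%s0.png',(.5629,-.0275,.125),np.radians(163.9),'pics/o1.png')"
```

```text
(no output)
```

View pics/o1.png

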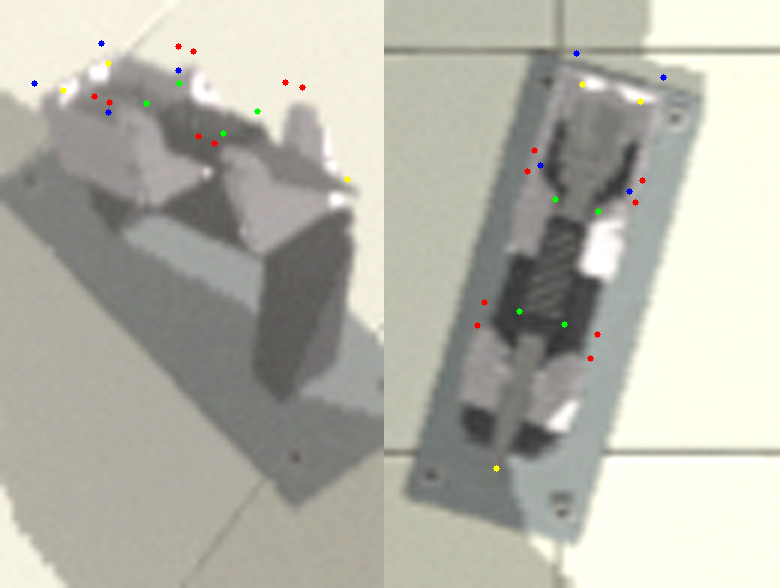

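The first guess sits about 9 mm too far along. The saddles and guard agree with a seat origin over the plate centre, with the bar slid about 5 mm down. I'll check that with one overlay.

```bash
python3 -c "
from h import *
overlay('pics/%s0.png',(.5543,-.0247,.125),np.radians(163.9),'pics/o2.png',bx=-5)"
```

```text
(no output)
```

View pics/o2.png

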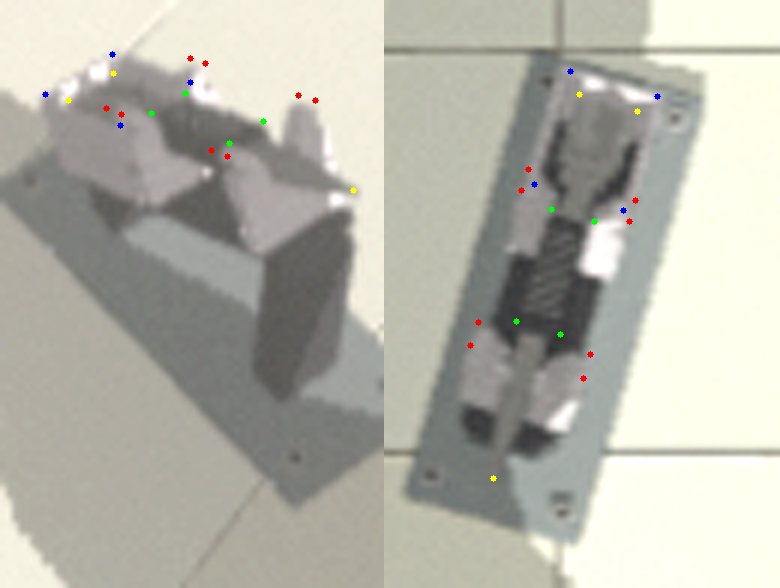

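The overlay fits to about 2 mm: origin (0.554,-0.025,0.125), yaw 163.9°, bar about 5 mm low. Now I'll write a delta helper and start moving.

```bash
cat >> h.py <<'E'
np.set_printoptions(precision=3,suppress=True)
O=np.array([.5543,-.0247,.125]); YAW=np.radians(163.9)
def delta(g,s):
    """tool-axis move [cm],[deg] so the grasp point is at cradle coords g (mm), tool z=-cradle z, tool y = s*cradle y"""
    C,_=cradle(O,YAW); st=robot.observe(); p=st["tool_pos"]; M=R.from_euler("xyz",st["tool_rot"]).as_matrix()
    z=-C[:,2]; y=s*C[:,1]; Mt=np.c_[np.cross(y,z),y,z]
    t=O+C@np.array(g,float)/1e3-Mt@[0,0,robot.grip_depth]
    w=np.degrees(R.from_matrix(M.T@Mt).as_rotvec())
    gp=C.T@(p+M@[0,0,robot.grip_depth]-O)*1e3
    print("d cm",M.T@(t-p)*100,"dr",w,"| grasp now in cradle mm",gp,"tcp",p,"q",st["qpos"],"t",st["time"],"F",st["contact_force"],st["opening"])
E
python3 -c "
from h import *
delta((-5,0,120),-1)"
```

```text
d cm [ 53.601 -23.7     1.64 ] dr [  36.277   13.316 -135.463] | grasp now in cradle mm [231.639 528.597   4.745] tcp [ 0.217 -0.478  0.226] q [-1.29   0.343  1.525  0.     1.275 -0.146] t 0.1 F [-0.356 -0.323 -0.565] 0.09162627599527311
```

```bash
python3 -c "
from h import *
delta((-5,0,120),1)"
```

```text
d cm [ 53.601 -23.7     1.64 ] dr [ 10.538 -28.711  39.625] | grasp now in cradle mm [231.639 528.597   4.745] tcp [ 0.217 -0.478  0.226] q [-1.29   0.343  1.525  0.     1.275 -0.146] t 0.1 F [-0.356 -0.323 -0.565] 0.09162627599527311
```

Request:
step_arm(
  increments=[
    {"delta_pos": [6, -2.6, 0], "dr": [1, -2.9, 4], "fingers": -1},
    {"delta_pos": [12, -5.2, 0], "dr": [2.4, -6.4, 8.8], "fingers": -1},
    {"delta_pos": [17.6, -7.8, 0], "dr": [3.7, -10, 13.9], "fingers": -1},
    {"delta_pos": [23.2, -10.4, 0], "dr": [5, -13.8, 19], "fingers": -1},
    {"delta_pos": [29, -13, 0], "dr": [6.4, -17.5, 24], "fingers": -1},
  ],
  newtons=40,
)

```text
time: 0.72
tool_pos: [0.4251, -0.2417, 0.2267]
tool_rot: [-3.096, 0.322, 0.009]
contact_force: [0.6, -1.3, -0.2]
opening: 0.092
grip_force: 0.0
```

```bash
python3 -c "
from h import *
delta((-5,0,120),1)"
```

```text
d cm [ 17.96  -20.183  -3.331] dr [  4.252 -11.119  15.419] | grasp now in cradle mm [110.07  243.407  74.5  ] tcp [ 0.425 -0.242  0.227] q [-0.583  0.464  1.381 -0.139  1.591  1.004] t 0.725 F [ 0.622 -1.281 -0.234] 0.09200814517388893
```

Request:
step_arm(
  increments=[
    {"delta_pos": [4, -4.2, -0.8], "dr": [1, -2.7, 3.6], "fingers": -1},
    {"delta_pos": [8, -8.6, -1.6], "dr": [2, -5.4, 7.2], "fingers": -1},
    {"delta_pos": [12.2, -13.2, -2.4], "dr": [3, -8, 11], "fingers": -1},
    {"delta_pos": [16, -17.6, -3], "dr": [3.9, -10.3, 14.2], "fingers": -1},
    {"delta_pos": [16.6, -19, -3.2], "dr": [4, -10.5, 14.6], "fingers": -1},
  ],
)

```text
time: 1.35
tool_pos: [0.5933, -0.0503, 0.2101]
tool_rot: [-3.136, 0.515, -0.258]
contact_force: [-0.2, -0.1, -1.1]
opening: 0.0916
grip_force: 0.0
```

```bash
python3 -c "
from h import *
delta((-5,0,30),1)"
```

```text
d cm [ 0.851 -1.407  8.479] dr [ 0.312 -0.483  1.143] | grasp now in cradle mm [  4.11   13.683 114.792] tcp [ 0.593 -0.05   0.21 ] q [-0.225  0.825  0.832  0.024  1.998  1.609] t 1.35 F [-0.188 -0.064 -1.118] 0.09162693838280556
```

Request:
step_arm(
  increments=[
    {"delta_pos": [0.8, -1.4, 1.5], "dr": [0.3, -0.5, 1.1], "fingers": -1},
    {"delta_pos": [0.8, -1.4, 3.5], "dr": [0.3, -0.5, 1.1], "fingers": -1},
    {"delta_pos": [0.8, -1.4, 6], "dr": [0.3, -0.5, 1.1], "fingers": -1},
    {"delta_pos": [0.8, -1.4, 7.5], "dr": [0.3, -0.5, 1.1], "fingers": -1},
    {"delta_pos": [0.8, -1.4, 7.5], "dr": [0.3, -0.5, 1.1], "fingers": -1},
  ],
)

```text
time: 1.98
tool_pos: [0.5662, -0.032, 0.1437]
tool_rot: [3.141, 0.522, -0.284]
contact_force: [0.1, -0.8, -0.0]
opening: 0.0915
grip_force: 0.0
```

```bash
python3 -c "
from h import *
a=viewer.read_camera('scene')[150:290,190:340];b=viewer.read_camera('top')[150:290,190:320]
f=lambda i:cv2.convertScaleAbs(cv2.resize(i[...,::-1],None,fx=2.8,fy=2.8,interpolation=cv2.INTER_CUBIC),alpha=1.6,beta=10)
cv2.imwrite('pics/g1.png',np.hstack([f(a),f(b)]))
delta((-5,0,2),1)"
```

```text
d cm [ 0.188 -0.35   4.131] dr [-0.075 -0.301 -0.134] | grasp now in cradle mm [-2.798  3.57  43.298] tcp [ 0.567 -0.032  0.145] q [-0.212  0.811  1.041  0.037  1.806  1.642] t 2.075 F [-0.328 -0.314  1.035] 0.09183700504147213
```

View pics/g1.png

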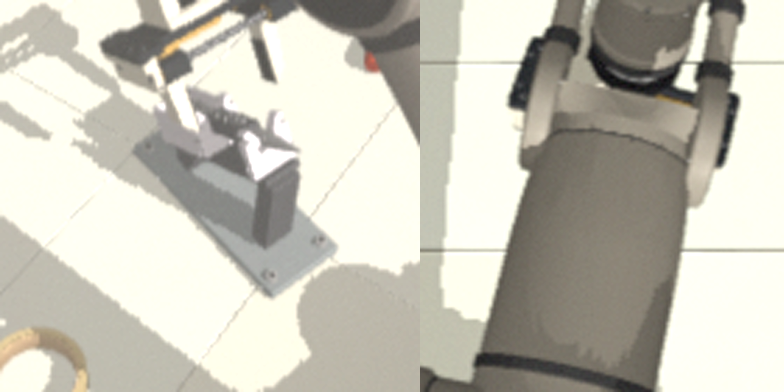

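The fingers straddle the holder: near finger at (185,100), far one at (265,60). The top view is hidden by the arm. I'm going down to grip.

Request:
step_arm(
  increments=[
    {"delta_pos": [0.2, -0.35, 0.5], "dr": [-0.1, -0.3, -0.1], "fingers": -1},
    {"delta_pos": [0.2, -0.35, 2], "dr": [-0.1, -0.3, -0.1], "fingers": -1},
    {"delta_pos": [0.2, -0.35, 3.5], "dr": [-0.1, -0.3, -0.1], "fingers": -1},
    {"delta_pos": [0.2, -0.35, 4.1], "dr": [-0.1, -0.3, -0.1], "fingers": -0.5},
    {"delta_pos": [0.2, -0.35, 4.1], "dr": [-0.1, -0.3, -0.1], "fingers": 0},
  ],
)

```text
time: 2.7
tool_pos: [0.5505, -0.023, 0.1074]
tool_rot: [3.141, 0.525, -0.281]
contact_force: [0.1, -0.5, 0.2]
opening: 0.0765
grip_force: 0.0
```

```bash
python3 -c "
from h import *
delta((-5,0,2),1)"
```

```text
d cm [-0.023  0.058 -0.049] dr [0.042 0.068 0.001] | grasp now in cradle mm [-5.249 -0.595  1.508] tcp [ 0.551 -0.023  0.107] q [-0.203  0.817  1.142  0.039  1.706  1.643] t 2.7 F [ 0.118 -0.538  0.194] 0.07647447620606207
```

Request:
step_arm(
  increments=[
    {"delta_pos": [0, 0.05, 0], "dr": [0, 0, 0], "fingers": 0.2},
    {"delta_pos": [0, 0.05, 0], "dr": [0, 0, 0], "fingers": 0.4},
    {"delta_pos": [0, 0.05, 0], "dr": [0, 0, 0], "fingers": 0.55},
    {"delta_pos": [0, 0.05, 0], "dr": [0, 0, 0], "fingers": 0.7},
    {"delta_pos": [0, 0.05, 0], "dr": [0, 0, 0], "fingers": 0.8},
  ],
  newtons=40,
)

```text
time: 3.32
tool_pos: [0.5502, -0.0236, 0.1075]
tool_rot: [3.141, 0.525, -0.281]
contact_force: [-0.4, 0.2, 0.3]
opening: 0.0266
grip_force: 0.0
```

Request:
step_arm(
  increments=[
    {"delta_pos": [0, 0, 0], "dr": [0, 0, 0], "fingers": 1},
    {"delta_pos": [0, 0, 0], "dr": [0, 0, 0], "fingers": 1},
    {"delta_pos": [0, 0, 0], "dr": [0, 0, 0], "fingers": 1},
    {"delta_pos": [0, 0, 0], "dr": [0, 0, 0], "fingers": 1},
    {"delta_pos": [0, 0, 0], "dr": [0, 0, 0], "fingers": 1},
  ],
  newtons=40,
)

```text
time: 3.95
tool_pos: [0.5503, -0.0235, 0.1074]
tool_rot: [3.141, 0.525, -0.281]
contact_force: [0.7, 1.3, 0.6]
opening: 0.0199
grip_force: 40.0
```

```bash
python3 -c "
from h import *
delta((-5,0,2),1)"
```

```text
d cm [-0.017  0.002 -0.051] dr [ 0.034  0.056 -0.006] | grasp now in cradle mm [-5.191 -0.035  1.485] tcp [ 0.55  -0.024  0.107] q [-0.204  0.816  1.143  0.038  1.705  1.643] t 3.95 F [0.725 1.34  0.611] 0.01993482026573572
```

Gripped: opening 19.9 mm with almost no side force. Lifting along the seat normal.

Request:
step_arm(
  increments=[
    {"delta_pos": [0, 0, -0.6], "dr": [0, 0, 0], "fingers": 1},
    {"delta_pos": [0, 0, -2], "dr": [0, 0, 0], "fingers": 1},
    {"delta_pos": [0, 0, -4.5], "dr": [0, 0, 0], "fingers": 1},
    {"delta_pos": [0, 0, -7.5], "dr": [0, 0, 0], "fingers": 1},
    {"delta_pos": [0, 0, -10], "dr": [0, 0, 0], "fingers": 1},
  ],
)

```text
time: 4.58
tool_pos: [0.599, -0.0377, 0.1949]
tool_rot: [3.141, 0.524, -0.281]
contact_force: [0.4, 0.1, -2.2]
opening: 0.0197
grip_force: 40.0
```

Request:
step_arm(
  increments=[
    {"delta_pos": [0, 0, -1], "dr": [0, 0, -10], "fingers": 1},
    {"delta_pos": [0, 0, -1], "dr": [0, 0, -20], "fingers": 1},
    {"delta_pos": [0, 0, -1], "dr": [0, 0, -30], "fingers": 1},
    {"delta_pos": [0, 0, -1], "dr": [0, 0, -40], "fingers": 1},
    {"delta_pos": [0, 0, -1], "dr": [0, 0, -50], "fingers": 1},
  ],
)

```text
time: 5.2
tool_pos: [0.6033, -0.0389, 0.2025]
tool_rot: [-2.723, 0.326, 0.667]
contact_force: [0.6, 0.1, -2.1]
opening: 0.0197
grip_force: 40.0
```

```bash
python3 -c "
from h import *
delta((0,0,100),-1)"
```

```text
d cm [-0.339 -0.424  1.14 ] dr [  -0.107    0.013 -129.693] | grasp now in cradle mm [ -5.468   0.072 111.388] tcp [ 0.603 -0.039  0.202] q [-0.21   0.857  0.794  0.039  2.014  0.771] t 5.2 F [ 0.554  0.13  -2.132] 0.01971629987806242
```

Going well: q6 is falling from 1.64 and the payload reads about 2 N. I'll continue the turn.

Request:
step_arm(
  increments=[
    {"delta_pos": [0, 0, 0], "dr": [0, 0, -10], "fingers": 1},
    {"delta_pos": [0, 0, 0], "dr": [0, 0, -20], "fingers": 1},
    {"delta_pos": [0, 0, 0], "dr": [0, 0, -30], "fingers": 1},
    {"delta_pos": [0, 0, 0], "dr": [0, 0, -40], "fingers": 1},
    {"delta_pos": [0, 0, 0], "dr": [0, 0, -50], "fingers": 1},
  ],
)

```text
time: 5.82
tool_pos: [0.6033, -0.039, 0.2024]
tool_rot: [-2.624, -0.089, 1.446]
contact_force: [-0.1, -0.5, -2.9]
opening: 0.0196
grip_force: 40.0
```

Request:
step_arm(
  increments=[
    {"delta_pos": [0, 0, 0], "dr": [0, 0, -10], "fingers": 1},
    {"delta_pos": [0, 0, 0], "dr": [0, 0, -20], "fingers": 1},
    {"delta_pos": [0, 0, 0], "dr": [0, 0, -30], "fingers": 1},
    {"delta_pos": [0, 0, 0], "dr": [0, 0, -40], "fingers": 1},
    {"delta_pos": [0, 0, 0], "dr": [0, 0, -50], "fingers": 1},
  ],
)

```text
time: 6.45
tool_pos: [0.6033, -0.039, 0.2024]
tool_rot: [-2.862, -0.45, 2.278]
contact_force: [0.6, 0.1, -1.7]
opening: 0.0201
grip_force: 40.0
```

```bash
python3 -c "
from h import *
delta((0,0,80),-1)"
```

```text
d cm [ 0.479 -0.258  3.139] dr [ -0.063  -0.055 -29.695] | grasp now in cradle mm [ -5.498   0.091 111.385] tcp [ 0.603 -0.039  0.202] q [-0.21   0.857  0.794  0.039  2.014 -0.974] t 6.45 F [ 0.552  0.074 -1.691] 0.020075853518237156
```

Request:
step_arm(
  increments=[
    {"delta_pos": [0.2, -0.1, 0.3], "dr": [0, 0, -10], "fingers": 1},
    {"delta_pos": [0.4, -0.2, 1], "dr": [0, 0, -20], "fingers": 1},
    {"delta_pos": [0.5, -0.25, 2], "dr": [0, 0, -27], "fingers": 1},
    {"delta_pos": [0.5, -0.25, 3], "dr": [0, 0, -29.7], "fingers": 1},
    {"delta_pos": [0.5, -0.25, 3], "dr": [0, 0, -29.7], "fingers": 1},
  ],
)

```text
time: 7.08
tool_pos: [0.5839, -0.033, 0.179]
tool_rot: [-3.137, -0.526, 2.854]
contact_force: [0.6, -0.1, -1.5]
opening: 0.0196
grip_force: 40.0
```

```bash
python3 -c "
from h import *
delta((0,0,30),-1)
C,_=cradle(O,YAW)
a=viewer.read_camera('scene')[130:280,190:340];b=viewer.read_camera('top')[130:280,190:320]
f=lambda i:cv2.convertScaleAbs(cv2.resize(i[...,::-1],None,fx=2.8,fy=2.8,interpolation=cv2.INTER_CUBIC),alpha=1.6,beta=10)
i=np.hstack([f(a),f(b)])
for x,y in ((100,14),(100,-14),(-100,0)):
    q=(proj('scene',O+C@np.array([x,y,83-2])/1e3)-[190,130]+.5)*2.8; cv2.circle(i,tuple(int(t) for t in q),2,(0,0,255),-1); print(q)
cv2.imwrite('pics/g2.png',i)"
```

```text
d cm [-0.05  -0.02   5.088] dr [-0.051 -0.146 -0.35 ] | grasp now in cradle mm [ 0.325 -0.265 80.885] tcp [ 0.584 -0.033  0.179] q [-0.207  0.825  0.922  0.038  1.92  -1.488] t 7.075 F [ 0.593 -0.144 -1.485] 0.01960620452791242
[291.29  121.536]
[266.971 136.589]
[156.136  91.979]
```

View pics/g2.png

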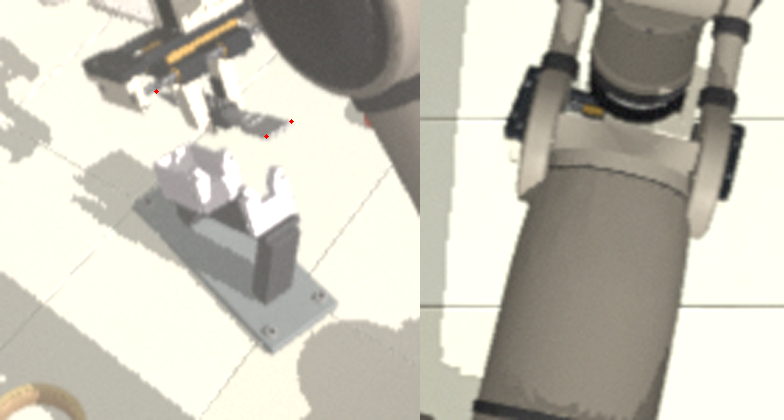

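The chisel now faces the high end, with its edge at (267–291, 122–137) on the predicted points. Lowering.

Request:
step_arm(
  increments=[
    {"delta_pos": [0, 0, 0.8], "dr": [0, -0.1, -0.3], "fingers": 1},
    {"delta_pos": [0, 0, 2.5], "dr": [0, -0.1, -0.3], "fingers": 1},
    {"delta_pos": [0, 0, 4.2], "dr": [0, -0.1, -0.3], "fingers": 1},
    {"delta_pos": [0, 0, 5], "dr": [0, -0.1, -0.3], "fingers": 1},
    {"delta_pos": [0, 0, 5], "dr": [0, -0.1, -0.3], "fingers": 1},
  ],
)

```text
time: 7.8
tool_pos: [0.5599, -0.026, 0.136]
tool_rot: [-3.141, -0.524, 2.86]
contact_force: [-0.0, 0.7, -2.9]
opening: 0.0196
grip_force: 40.0
```

```bash
python3 -c "
from h import *
delta((0,0,1.5),-1)"
```

```text
d cm [-0.05  -0.03   2.974] dr [-0.04   0.003 -0.016] | grasp now in cradle mm [ 0.505 -0.337 31.244] tcp [ 0.56  -0.026  0.136] q [-0.205  0.807  1.078  0.038  1.779 -1.496] t 7.8 F [-0.026  0.739 -2.938] 0.0195607201825661
```

Request:
step_arm(
  increments=[
    {"delta_pos": [-0.05, -0.03, 0.6], "dr": [0, 0, 0], "fingers": 1},
    {"delta_pos": [-0.05, -0.03, 1.2], "dr": [0, 0, 0], "fingers": 1},
    {"delta_pos": [-0.05, -0.03, 1.7], "dr": [0, 0, 0], "fingers": 1},
    {"delta_pos": [-0.05, -0.03, 2.1], "dr": [0, 0, 0], "fingers": 1},
    {"delta_pos": [-0.05, -0.03, 2.3], "dr": [0, 0, 0], "fingers": 1},
  ],
)

```text
time: 8.43
tool_pos: [0.5493, -0.0233, 0.1158]
tool_rot: [-3.141, -0.523, 2.86]
contact_force: [0.9, -1.2, -2.9]
opening: 0.0195
grip_force: 40.0
```

```bash
python3 -c "
from h import *
delta((0,0,1.5),-1)"
```

```text
d cm [0.009 0.002 0.671] dr [-0.039  0.025 -0.012] | grasp now in cradle mm [-0.082  0.006  8.214] tcp [ 0.549 -0.023  0.116] q [-0.204  0.805  1.141  0.038  1.717 -1.498] t 8.425 F [ 0.908 -1.194 -2.868] 0.019512322922162133
```

Request:
step_arm(
  increments=[
    {"delta_pos": [0, 0, 0.2], "dr": [0, 0, 0], "fingers": 1},
    {"delta_pos": [0, 0, 0.4], "dr": [0, 0, 0], "fingers": 1},
    {"delta_pos": [0, 0, 0.55], "dr": [0, 0, 0], "fingers": 1},
    {"delta_pos": [0, 0, 0.65], "dr": [0, 0, 0], "fingers": 1},
    {"delta_pos": [0, 0, 0.65], "dr": [0, 0, 0], "fingers": 1},
  ],
)

```text
time: 9.05
tool_pos: [0.5463, -0.0224, 0.1103]
tool_rot: [-3.141, -0.523, 2.86]
contact_force: [0.2, 0.3, -2.0]
opening: 0.0198
grip_force: 40.0
```

```bash
python3 -c "
from h import *
delta((0,0,1.5),-1)
a=viewer.read_camera('scene')[165:265,215:325]
cv2.imwrite('pics/g3.png',cv2.convertScaleAbs(cv2.resize(a[...,::-1],None,fx=5,fy=5,interpolation=cv2.INTER_CUBIC),alpha=1.5,beta=10))"
```

```text
d cm [0.011 0.001 0.043] dr [-0.039  0.036 -0.009] | grasp now in cradle mm [-0.098 -0.001  1.931] tcp [ 0.546 -0.022  0.11 ] q [-0.204  0.805  1.158  0.038  1.701 -1.499] t 9.05 F [ 0.222  0.263 -2.038] 0.0197599156315219
```

View pics/g3.png

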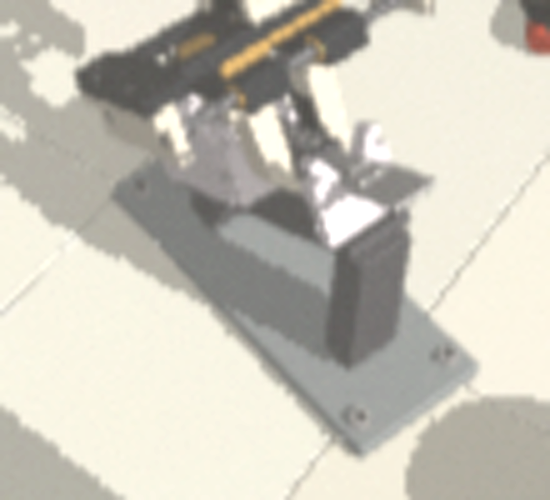

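The chisel sticks out of the upper saddle at (400,180), and the bar isn't carrying on the floor yet. I'll ease it down until the force changes.

Request:
step_arm(
  increments=[
    {"delta_pos": [0, 0, 0.03], "dr": [0, 0, 0], "fingers": 1},
    {"delta_pos": [0, 0, 0.05], "dr": [0, 0, 0], "fingers": 1},
    {"delta_pos": [0, 0, 0.05], "dr": [0, 0, 0], "fingers": 1},
    {"delta_pos": [0, 0, 0.08], "dr": [0, 0, 0], "fingers": 1},
    {"delta_pos": [0, 0, 0.08], "dr": [0, 0, 0], "fingers": 1},
  ],
)

```text
time: 9.72
tool_pos: [0.5461, -0.0224, 0.1099]
tool_rot: [-3.141, -0.522, 2.86]
contact_force: [0.6, -0.8, 0.6]
opening: 0.0198
grip_force: 40.0
```

Contact made: the load went from -2 to +0.6 N. Releasing.

Request:
step_arm(
  increments=[
    {"delta_pos": [0, 0, 0], "dr": [0, 0, 0], "fingers": 0.5},
    {"delta_pos": [0, 0, 0], "dr": [0, 0, 0], "fingers": 0.3},
    {"delta_pos": [0, 0, 0], "dr": [0, 0, 0], "fingers": 0},
    {"delta_pos": [0, 0, 0], "dr": [0, 0, 0], "fingers": -0.4},
    {"delta_pos": [0, 0, 0], "dr": [0, 0, 0], "fingers": -0.6},
  ],
)

```text
time: 10.35
tool_pos: [0.5459, -0.0223, 0.1097]
tool_rot: [-3.141, -0.523, 2.86]
contact_force: [0.0, 0.0, -0.8]
opening: 0.0574
grip_force: 0.0
```

Request:
step_arm(
  increments=[
    {"delta_pos": [0, 0, -0.5], "dr": [0, 0, 0], "fingers": -0.6},
    {"delta_pos": [0, 0, -2], "dr": [0, 0, 0], "fingers": -0.6},
    {"delta_pos": [0, 0, -5], "dr": [0, 0, 0], "fingers": -0.6},
    {"delta_pos": [0, 0, -9], "dr": [0, 0, 0], "fingers": -0.6},
    {"delta_pos": [0, 0, -13], "dr": [0, 0, 0], "fingers": -0.6},
  ],
)

```text
time: 10.98
tool_pos: [0.6088, -0.0404, 0.2238]
tool_rot: [-3.141, -0.523, 2.86]
contact_force: [1.2, -0.3, -0.1]
opening: 0.0731
grip_force: 0.0
```

```bash
python3 -c "
from h import *
delta((0,200,120),-1)"
```

```text
d cm [ -0.034 -20.005   1.287] dr [-0.038  0.059 -0.01 ] | grasp now in cradle mm [  0.334  -0.076 132.738] tcp [ 0.609 -0.04   0.224] q [-0.21   0.86   0.73   0.04   2.073 -1.49 ] t 10.975 F [ 1.25 -0.34 -0.12] 0.07313412330117863
```

Moving aside for a clear look.

Request:
step_arm(
  increments=[
    {"delta_pos": [0, -5, -1], "dr": [0, 0, 0], "fingers": -0.6},
    {"delta_pos": [0, -10, -1], "dr": [0, 0, 0], "fingers": -0.6},
    {"delta_pos": [0, -15, -1], "dr": [0, 0, 0], "fingers": -0.6},
    {"delta_pos": [0, -20, -1], "dr": [0, 0, 0], "fingers": -0.6},
    {"delta_pos": [0, -25, -1], "dr": [0, 0, 0], "fingers": -0.6},
  ],
)

```text
time: 11.6
tool_pos: [0.5433, -0.2833, 0.2316]
tool_rot: [-3.141, -0.523, 2.86]
contact_force: [0.6, 0.1, 0.4]
opening: 0.0732
grip_force: 0.0
```

Request:
step_arm(
  increments=[
    {"delta_pos": [0, -2, 0], "dr": [0, 0, 0], "fingers": -0.6},
    {"delta_pos": [0, -4, 0], "dr": [0, 0, 0], "fingers": -0.6},
    {"delta_pos": [0, -5, 0], "dr": [0, 0, 0], "fingers": -0.6},
    {"delta_pos": [0, -5, 0], "dr": [0, 0, 0], "fingers": -0.6},
    {"delta_pos": [0, -5, 0], "dr": [0, 0, 0], "fingers": -0.6},
  ],
)

```text
time: 12.22
tool_pos: [0.5305, -0.3288, 0.2312]
tool_rot: [-3.141, -0.523, 2.862]
contact_force: [1.0, 0.2, -0.3]
opening: 0.0735
grip_force: 0.0
```

```bash
python3 -c "
from h import *
for n in ('scene','top'): cv2.imwrite(f'pics/{n}9.png',viewer.read_camera(n)[...,::-1])
overlay('pics/%s9.png',O,YAW,'pics/o9.png',bx=-5)
print(np.linalg.norm(robot.observe()['qvel']))
i,j=cv2.imread('pics/top0.png'),cv2.imread('pics/top9.png')
for nm,(lo,hi),r in (('tape',((10,90,90),(25,255,255)),(140,180,190,230)),('drv',((0,150,80),(8,255,255)),(320,200,400,240))):
  for k in (i,j):
    m=cv2.inRange(cv2.cvtColor(k,cv2.COLOR_BGR2HSV),lo,hi)[r[1]:r[3],r[0]:r[2]]; q=cv2.moments(m,True); print(nm,q['m00'],q['m10']/max(q['m00'],1),q['m01']/max(q['m00'],1))"
```

```text
0.005822411749686133
tape 245.0 21.848979591836734 22.15918367346939
tape 237.0 22.042194092827003 22.059071729957807
drv 202.0 34.084158415841586 21.03960396039604
drv 164.0 29.835365853658537 21.335365853658537
```

View pics/o9.png

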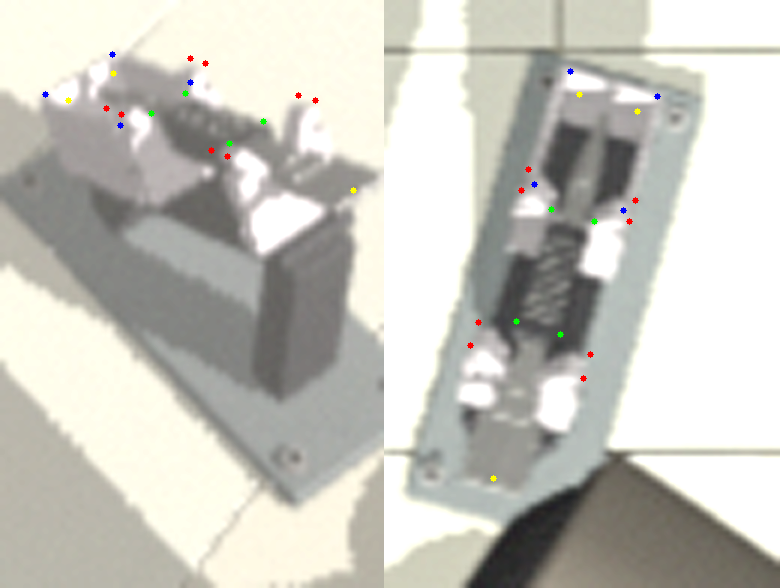

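The bar is seated. The chisel edge is out at the high end (top crop, about (493,485)) and the point lies in the guard at (598,120). The tape is unmoved; the screwdriver is partly hidden by the arm, which stayed well above it.

```bash
python3 -c "
from cell import robot
print(robot.hand_in())"
```

```text
the job is handed in; nothing more can be done
None
```

The bar is turned end for end and back in the holder, chisel out at the high end and point in the guard, and the job was handed in at about 12 s; the arm stayed clear of the screwdriver, tape and tub, though I only confirmed the tape's position afterwards.

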